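Two-stage press of a relay test jig

TASK

Two sprung test jigs stand on the bench, one loaded with the clear-covered relay, the other with a flat ring coil (a wound ferrite ring). On the jig that holds the relay, press the plunger cap straight down through its soft first stop and on to the firm second stop, hold it fully down for a second, then let it come all the way up again and move clear. Do not press the plunger of the other jig.

Things in the scene. Friction and masses are not known exactly. Their poses are not given: they have to be found in the camera images.
- relay_jig_cap (a point): Top centre of the black mushroom plunger cap (30 mm across, flat top, 152 mm above the bench when up) of the jig that holds the relay (clear cover, 36 mm tall). Pressed, the cap moves straight down, 20 mm in all, and springs back; this point moves with it. Base 96x74 mm, column at the rear, head arm (30 mm wide, top at 119 mm) under the cap.
- ring_jig_cap (a point): The same point on the other jig, of the same build and cap, which holds the wound ferrite ring lying flat (45 mm across, 12 mm tall). Not to be pressed.
- relay_jig_plunger (a joint): First stage of the relay jig's plunger, m: 0 up, 0.012 at the first stop, where its pad meets the relay. Spring about 2 N at the start, 4.5 N at the first stop.
- relay_jig_nest (a joint): Second stage, m: the nest under the relay, 0 up, 0.008 at the firm second stop, sinking together with the plunger cap once the first stop is passed. It starts to give at about 8 N and takes about 14 N when fully down; there it is solid.

How it is judged:
On the way:
1. the relay jig's plunger is held down well past the first stop, at or near the second stop (value of joint relay_jig_plunger above 0.01 m and value of joint relay_jig_nest above 0.005 m), for 0.4 s.
At the end, for the whole second after the job is handed in: After the press, both stages of the relay jig's plunger are back up (within 2 mm) and the other jig's cap is up where it was (within 5 mm) (value of joint each of relay_jig_plunger, relay_jig_nest below 0.002 m and distance of ring_jig_cap from where it was at the start of the episode below 0.005 m); the robot touches nothing.
It fails at once if the other jig's plunger is pressed by more than 5 mm (distance of ring_jig_cap from where it was at the start of the episode above 0.005 m).
It also fails if it takes over 24 s, if anything falls off the work surface, if the arm or the gripper's body presses on something with over 40 N, if the wrist force passes 120 N, or if a joint passes its speed limit or range.

ROBOT

A 7-joint arm with a two-finger parallel gripper is mounted at the origin on a cart in front of the work surface, level with it; the furniture and walls round the work are solid. World frame = base frame: x ahead of the robot, y to its left, z up, the work surface at z = 0. Lengths are in m, angles in rad, forces in N, time in s.
With the tool pointing down it reaches from about 0.425 to 0.95 m from the base axis. Payload 4.7 kg.
Tool frame: the origin (TCP) lies on the centre line of the jaws, within the pads' length; the fingertips stand robot.nose_length ahead of it and the grasp point (between the pads) lies 8 mm behind it (robot.nose_length is the distance from the TCP to the fingertips, in m); z points along the fingers, x is the direction in which the jaws open and shut, and the axes are right-handed (so a half turn about z gives the same grasp; the last joint's range is limited). The gripper opens to 85 mm and grips with 20 to 120 N. Pads are 22 mm wide; open, the fingers measure 114 mm over their backs; the gripper's body (76 mm by 85 mm) begins 54 mm behind the grasp point. The pads swing forward as they close: fully open they stand 13 mm farther back than shut.
Start: joints at [-1.198, 0.469, -0.049, 1.532, 0.024, 1.141, -0.082], TCP at [0.264, 0.621, 0.242] pointing down, gripper open.
Joint ranges: [-2.59, 2.59], [-0.33, 1.99], [-1.39, 1.29], [0.1, 2.45], [-1.04, 4.18], [0.21, 1.99], [-2.66, 2.66]. Speed limits (rad/s): [2.57, 2.57, 3.14, 3.14, 3.14, 3.14, 3.14].

INTERFACE

Orientations are given as [roll, pitch, yaw] about the fixed x, y, z axes, in that order (R = Rz(yaw) Ry(pitch) Rx(roll)).
In Python, from plant import robot gives the robot as it stands. Calls block until the motion is done:
- robot.goto(position, orientation): joint-space move of the TCP to a pose.
- robot.move_straight(position, vel=0.15, attitude=None, contact_N=None): straight line of the TCP; attitude=None keeps the orientation; vel is the mean speed in m/s. With contact_N (N) it stops when the force on the tool has changed by that much, and returns True; else False.
- robot.move_joints(angles): joint-space move.
- robot.grip(opening, strength=None): opening from 0.0 (shut) to 1.0 (fully open); strength is the grip in N (None keeps the last); returns when the fingers have stopped.
- robot.sleep(seconds).
- robot.inverse_kinematics(position, orientation): joint angles nearest the present ones, or None.
- robot.sense(): the state.
- robot.grab_frame(name): name is "scene" or "top" or "wrist"; returns a dict with "image" (480x640x3 uint8, red, green, blue), "range_z" (480x640 float32, m along the optical axis (not along the pixel's ray), 0 where there is no reading), "fx", "fy", "cx", "cy" (pixels), "R" (3x3) and "t" (3): a world point X has camera coordinates R X + t. Camera axes: x right, y down, z forward; pixel columns grow to the right and rows downward; lengths in m; the calibration is good to about 2 mm. A picture is of the moment at which its call begins.
A pose or a line that the arm cannot do raises robot.IKError and nothing moves.
- robot.close_job(): hands the job in, once; it reports no verdict.
The state is a dict: "t": time; "joint_pos": joint angles; "joint_velocities": joint speeds; "effort": joint torques, N m; "tcp_pos": TCP position; "tcp_rot": TCP orientation; "wrist_force": force on the tool from outside, world axes, zero at the start; "torque": the same for the moment, N m; "opening": opening from 0.0 (shut) to 1.0 (fully open).
Only numpy, scipy, OpenCV 4.12 (cv2) and the standard library are available. Lean on these libraries where they do the work, as an engineer would, in place of code of your own. Each camera call takes 0.05 s, during which the arm holds its last target.

## Working session

There is one attempt and no reset: what is moved stays moved. The work goes in short steps, each a Python script; the robot and the scene stay as the last script left them, time stands still between calls to the robot, and variables do not carry over. Pictures are saved under pics/ and viewed, and the job is handed in when it is done.

```bash
mkdir -p pics; python3 - <<'E'
from plant import robot
import cv2,numpy as np
for n in("scene","top"):
    f=robot.grab_frame(n); cv2.imwrite(f"pics/{n}1.png",f["image"][...,::-1]); np.savez(f"{n}1.npz",**f)
s=robot.sense(); print(s["t"],s["tcp_pos"],s["tcp_rot"],robot.nose_length,s["wrist_force"],s["opening"])
E
```

```text
0.1 [0.26375987 0.62080174 0.2413937 ] [3.14154705e+00 1.71620923e-03 1.16900621e+00] 0.011 [ 0.21729073 -0.05059338 -0.95094776] 1.0014491013323132
```

View pics/scene1.png

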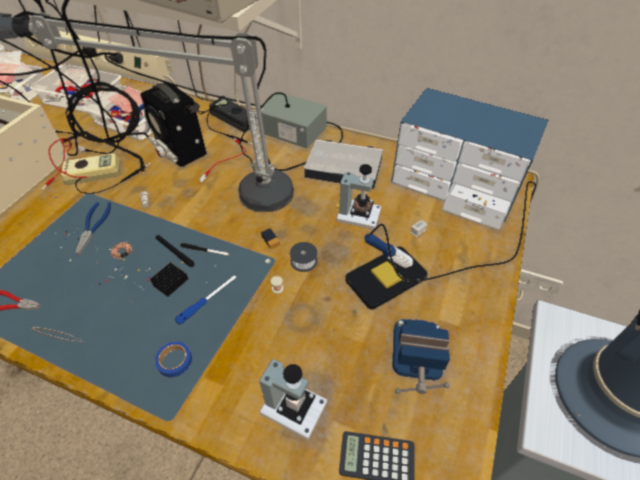

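View pics/top1.png

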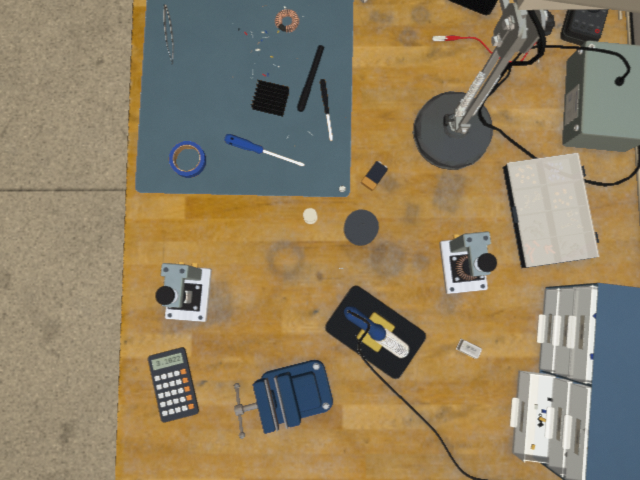

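The scene picture shows jigs at about (293,395) and (361,195). In the top view their caps are at (165,295) and (486,262), and the second jig seems to hold a copper-wound ring. I'll zoom in and measure both.

```bash
cat > h.py <<'E'
import numpy as np
def pt(f,u,v,z=None):
    d=z
    P=np.array([(u-f["cx"])/f["fx"],(v-f["cy"])/f["fy"],1.0])
    return f["R"].T@(P*d-f["t"])
def cloud(f):
    v,u=np.mgrid[0:480,0:640]; d=f["range_z"]
    P=np.stack([(u-f["cx"])/f["fx"]*d,(v-f["cy"])/f["fy"]*d,d],-1)
    X=(P-f["t"])@f["R"]; X[d<=0]=np.nan; return X
E
python3 - <<'E'
import numpy as np,cv2
from h import *
ims=[]
for n,cs in(("scene",((293,395),(361,195))),("top",((180,290),(472,262)))):
    f=dict(np.load(f"{n}1.npz")); X=cloud(f); im=f["image"]
    print(n,"cam",-f["R"].T@f["t"])
    row=[]
    for u,v in cs:
        a=im[v-40:v+40,u-50:u+50]; row.append(cv2.resize(a[...,::-1],(400,300),interpolation=cv2.INTER_CUBIC))
        c=X[v-45:v+45,u-50:u+50]; dark=im[v-45:v+45,u-50:u+50].max(-1)<60
        m=dark&(abs(c[...,2]-.152)<.008)
        Q=c[m]; print(n,(u,v),m.sum(),Q.mean(0),Q.min(0),Q.max(0))
        (cx,cy),r=cv2.minEnclosingCircle(Q[:,:2].astype(np.float32)); print(" circ",cx,cy,r)
        m=(abs(c[...,2]-.113)<.009); print(" arm",m.sum(),cv2.minAreaRect(c[m][:,:2].astype(np.float32)))
    ims.append(np.hstack(row))
cv2.imwrite("pics/crop1.png",np.vstack(ims))
E
```

```text
scene cam [0.37270893 0.49361393 0.77932249]
scene (293, 395) 251 [0.52048262 0.24771729 0.15264968] [0.50747978 0.23410074 0.14936375] [0.53400327 0.26110088 0.15533718]
 circ 0.5206394195556641 0.247440904378891 0.01376979611814022
 arm 829 ((0.5384253263473511, 0.24573186039924622), (0.04459526017308235, 0.07081824541091919), 84.58351135253906)
scene (361, 195) 85 [ 0.5672247  -0.24187763  0.15236859] [ 0.46521586 -0.26083806  0.1459234 ] [ 0.58124225 -0.06107436  0.15831205]
 circ 0.5200666785240173 -0.16095620393753052 0.11405173689126968
 arm 446 ((0.566029965877533, -0.31103014945983887), (0.20055723190307617, 0.07374659180641174), 70.75061798095703)
top cam [5.08606148e-01 9.13176919e-04 9.79659531e-01]
top (180, 290) 252 [0.52281358 0.24569443 0.15116351] [0.50896079 0.23311568 0.14719143] [0.53654871 0.25923669 0.15550982]
 circ 0.5227035284042358 0.24641872942447662 0.01420130580663681
 arm 751 ((0.5395963191986084, 0.24549701809883118), (0.04533933848142624, 0.06984357535839081), 85.45609283447266)
top (472, 262) 253 [ 0.57272277 -0.24909028  0.15151152] [ 0.56026164 -0.26214073  0.14760949] [ 0.58519518 -0.23590233  0.15528576]
 circ 0.5730291604995728 -0.24953654408454895 0.013927667401731014
 arm 760 ((0.5895906686782837, -0.24817918241024017), (0.06969571858644485, 0.04418715462088585), 6.71598482131958)
```

View pics/crop1.png

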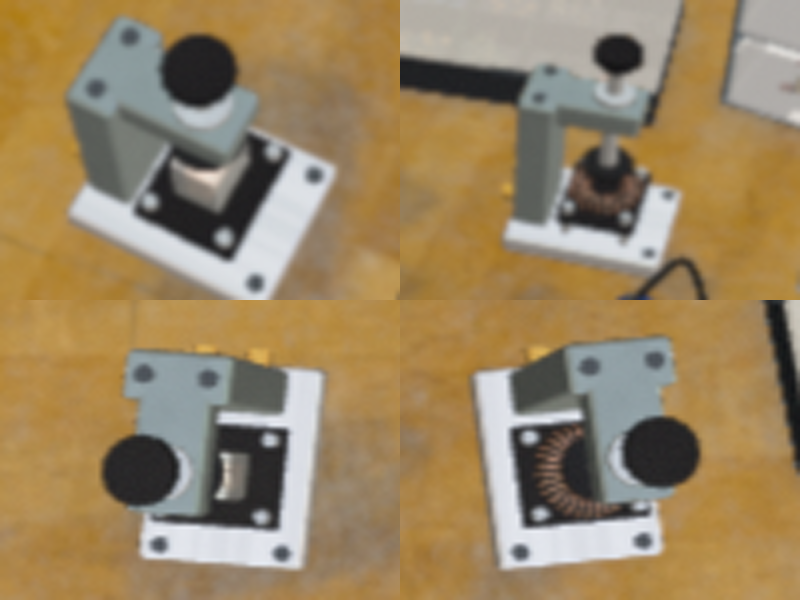

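The relay jig is the one at y≈+0.247. It holds the block-shaped relay, and the copper ring is clearly in the other jig. Both cameras put the relay cap within 2 mm of each other, at about (0.5217, 0.247, 0.152), and that height matches the one given. Next I'll shut the gripper and hover above the cap.

```bash
python3 - <<'E'
from plant import robot
import cv2,numpy as np
robot.grip(0.0)
robot.goto([0.5217,0.247,0.20],[np.pi,0,0.44])
f=robot.grab_frame("scene"); cv2.imwrite("pics/scene2.png",cv2.resize(f["image"][300:460,180:400][...,::-1],(770,560)))
s=robot.sense(); print(s["t"],s["tcp_pos"],s["tcp_rot"],s["wrist_force"],s["opening"])
E
```

```text
2.5917 [0.52109287 0.24905568 0.20000248] [-3.14080493e+00 -2.27567263e-04  4.43359516e-01] [0.82996833 0.1172511  0.15384254] 0.0016293517928440409
```

View pics/scene2.png

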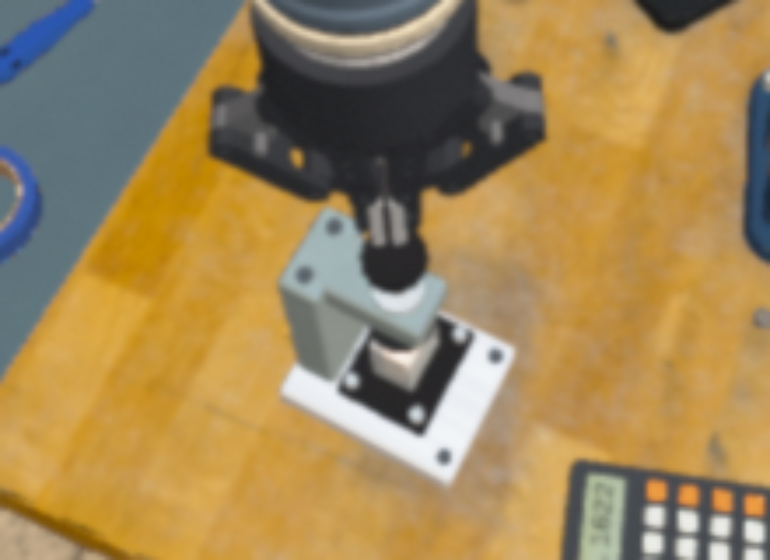

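The shut fingertips at about (388,235) in the crop are directly above the cap at (393,260), with the relay visible below. I'll press down, stopping on force.

```bash
python3 - <<'E'
from plant import robot
import cv2,numpy as np
def p(l):
    s=robot.sense(); print(l,round(s["t"],2),np.round(s["tcp_pos"],4),np.round(s["wrist_force"],1))
robot.move_straight([0.5217,0.247,0.170],vel=0.06);p("pre")
c=robot.move_straight([0.5217,0.247,0.152],vel=0.03,contact_N=25);p(("mid",c))
c=robot.move_straight([0.5217,0.247,0.1405],vel=0.015,contact_N=22);p(("down",c))
robot.sleep(.1);p("hold")
f=robot.grab_frame("scene"); cv2.imwrite("pics/scene3.png",cv2.resize(f["image"][300:460,180:400][...,::-1],(770,560)))
E
```

```text
pre 3.24 [0.5218 0.247  0.1699] [0.7 0.2 0.6]
('mid', False) 3.99 [0.5221 0.2472 0.1524] [ 1.2 -0.8  3.9]
('down', False) 4.91 [0.5225 0.2473 0.1429] [-1.7 -1.  17.8]
hold 5.01 [0.5224 0.2474 0.1429] [-3.4 -1.3 18. ]
```

View pics/scene3.png

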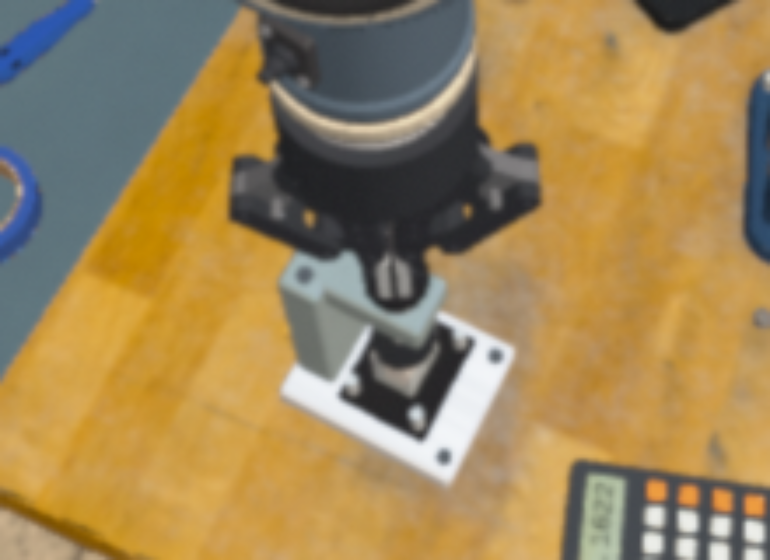

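The cap is down at the head arm, at about (393,300) in the crop. The tip height is 0.132 m, a 20 mm stroke, and the force is 18 N, above the 14 N needed at full depth, so it is on the second stop. I'll hold there, then release and move clear.

```bash
python3 - <<'E'
from plant import robot
import cv2,numpy as np
from h import *
def p(l):
    s=robot.sense(); print(l,round(s["t"],2),np.round(s["tcp_pos"],4),np.round(s["wrist_force"],1))
robot.sleep(1.1);p("held")
robot.move_straight([0.5217,0.247,0.175],vel=0.04);p("up")
robot.move_straight([0.5217,0.247,0.26],vel=0.12);p("clear")
robot.goto([0.40,0.45,0.26],[np.pi,0,0.84]);robot.sleep(.3);p("away")
f=robot.grab_frame("top"); X=cloud(f); im=f["image"]
for u,v in((180,290),(472,262)):
    c=X[v-45:v+45,u-50:u+50]; m=(im[v-45:v+45,u-50:u+50].max(-1)<60)&(abs(c[...,2]-.147)<.02)
    print(m.sum(),np.median(c[m],0))
f=robot.grab_frame("scene");cv2.imwrite("pics/scene4.png",f["image"][...,::-1])
E
```

```text
held 6.16 [0.5224 0.2474 0.1429] [-2.4 -1.7 17.4]
up 7.17 [0.5213 0.2469 0.1745] [-0.6  0.1  0.5]
clear 8.03 [0.5212 0.2468 0.2592] [-0.3  0.2 -0.8]
away 9.28 [0.4011 0.4489 0.2601] [ 0.1 -0.6 -0.4]
253 [0.52269032 0.24527063 0.1512385 ]
254 [ 0.57270018 -0.24894849  0.15127971]
```

View pics/scene4.png

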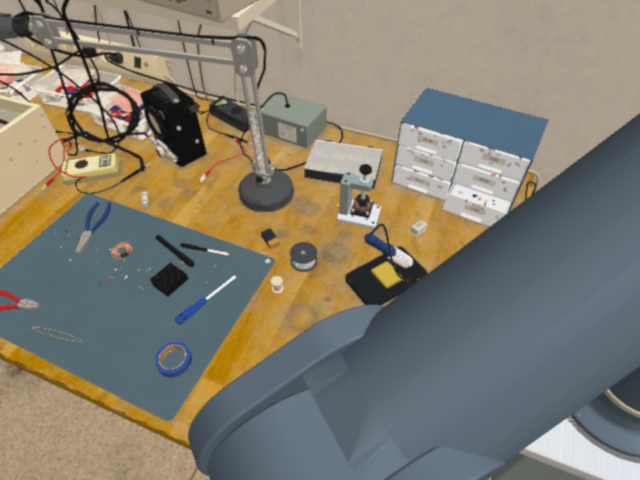

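The arm hides the relay jig in this scene view, and the ring jig at (361,195) hasn't moved. The top camera measures both caps up at 0.151 m, so I'll hand in.

```bash
python3 - <<'E'
from plant import robot
robot.close_job()
E
```

```text
the job is handed in; nothing more can be done
```

I pressed the relay jig's plunger (cap at about x 0.522, y 0.247) with the shut fingertips to the second stop, held it about 1.2 s, released it, moved clear and handed the job in.

- **Press:** the fingertips reached 0.132 m, the full 20 mm stroke. The force was about 18 N, above the 14 N needed at full depth.
- **After release:** the top camera measured both caps at 0.151 m. That matches their starting heights to within 0.3 mm, and the ring jig's cap also stayed in place to within 0.3 mm.
- **Arm clear:** the wrist force was back near zero, and the arm was clear at about 9.3 s of the 24 s.

The two cameras differed by about 2 mm on the cap's position, within the stated calibration. In the last scene picture the arm hid the relay jig, so the check that its cap is up rests on the top camera alone. I had no direct reading of the plunger joints.

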